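# Lay out the tasting counter of a fish stall

## Robot

A 6-joint arm with a two-finger parallel gripper is mounted at the origin on the work surface. World frame = base frame: x ahead of the robot, y to its left, z up, the work surface at z = 0. Lengths are in m, angles in degrees, forces in N, time in s.
With the tool pointing down it reaches from about 0.4 to 0.825 m from the base axis. Payload 7 kg.
Tool frame: the origin (TCP) lies between the finger pads; the fingertips stand 19 mm ahead of it and the grasp point (between the pads) is the TCP (r.tip_extent is the distance from the TCP to the fingertips, in m); z points along the fingers, y is the direction in which the jaws open and shut (so a half turn about z gives the same grasp; the last joint's range is limited). The gripper opens to 88 mm and grips with 3 to 60 N. Pads are 19 mm wide; open, the fingers measure 130 mm over their backs; the gripper's body (78 mm by 193 mm) begins 47 mm behind the grasp point.
Start: joints at [88.929, 20.546, 0.682, 0, -70.136, -16.507], TCP at [0.204, 0.643, 0.246] pointing down, gripper open.
Joint ranges: [-176.03, 176.03], [-82.01, 121.73], [-58.28, 71.71], [-173.87, 95.51], [-174.79, -0.11], [-173.66, 173.66]. Speed limits (degrees/s): [136.94, 136.94, 172.46, 180, 180, 180].

## Interface

Orientations are given as [roll, pitch, yaw] about the fixed x, y, z axes, in that order (R = Rz(yaw) Ry(pitch) Rx(roll)).
In Python, from plant import r, capture, workorder, spotter gives the robot as it stands.
- The arm moves only by the tool step_arm, never from a script. Its argument "motion" is a list of rows, each a list of 5 numbers: the finger opening in m, from 0 to 0.0876, then the shift along the tool's x, y, z in m, then the turn about the tool's z in rad. In form: [[grip, dx, dy, dz, roll], ...]. A call has 1 to 5 rows; each row is the pose to reach, as a shift and turn from the pose commanded when the call began, along the tool's axes at that moment; what a row does not reach only later rows make up. A row lasts 1/8 s, in which the tool goes at most 62.5 mm and 10.7 degrees, less where a joint would pass 70% of its speed; a pose out of reach is approached as far as the arm can. A call with a gripper value outside its range is refused whole. The fingers move at their own pace and stop on an object; "newtons" is the grip in N (left out, the last holds). Time passes only in rows, so rows that repeat a pose let the fingers close. It gives the time, the measured TCP pose, the force and the opening at its end, in the units of the state.
- r.get_state(): the state, without advancing time (a new reading comes with each control period).
- capture(name): name is "side" or "top"; returns a dict with "image" (400x640x3 uint8, red, green, blue), "z_map" (400x640 float32, m along the optical axis (not along the pixel's ray), 0 where there is no reading), "fx", "fy", "cx", "cy" (pixels), "pose" (4x4, takes a point from camera to world coordinates). Camera axes: x right, y down, z forward; pixel columns grow to the right and rows downward; lengths in m; the calibration is good to about 2 mm. A picture is of the moment at which its call begins.
- workorder.close_job(): hands the job in, once; it reports no verdict.
Trained networks look in the newest picture that a camera, given by its name, has taken for a name from the list of things; names that differ only in an ending like _2 or _b are one class to them, and where a whole thing is asked for, a point or a joint stands for the part that bears it (a point fixed in the world has none). Each returns a list of dicts, best first, with "p" (0 to 1); they miss things now and then, are a little off and sometimes report something else, mostly with a low value. They report only what shows in the picture. A call takes as long as a camera call.
- spotter.regions_of(camera, label): "mask" (400x640 bool, what is visible of it).
- spotter.tip_of(camera, label): "location" ([x, y, z] in m, in world coordinates, good to about 4 mm: a listed point, or the origin of a listed thing).
The state is a dict: "time_s": time; "joints": joint angles; "qd": joint speeds; "joint_torque": joint torques, N m; "tcp_pos": TCP position; "eef_rot": TCP orientation; "contact_force": force on the tool from outside, world axes, zero at the start; "moment": the same for the moment, N m; "gripper_width": finger opening in m.
Only numpy, scipy, OpenCV 4.12 (cv2) and the standard library are available. Lean on these libraries where they do the work, as an engineer would, in place of code of your own. Each camera call takes 0.05 s, during which the arm holds its last target.

## Task

Lay out the tasting counter: stand the glass jar in the middle of the round wooden board and put the fish tin squarely on top of its lid; as seen from the robot, stand the pepper mill in the middle of the left-hand slate tile and the salt shaker in the middle of the right-hand one, and the cup of picks on the table exactly midway between the two tiles. Everything ends upright, let go and at rest; leave the brine bottle and the knife where they are.

Things in the scene. Friction and masses are not known exactly. Their poses are not given: they have to be found in the camera images.
- round_board: Fixed round wooden serving board, 110 mm diameter, 18 mm high. Origin at the centre of its underside on the table; top at 18 mm.
- tile_a: Fixed square dark slate tile, 80 x 80 mm, 10 mm high. Origin at the centre of its underside on the table, axes square to its edges. The two tiles are alike and lie in one row, same yaw, centres 260 mm apart; either may be the left-hand one (left = larger world y, as seen from the robot).
- tile_b: The other slate tile, like tile_a in every way.
- jar: Closed green glass jar with paper label band and flat steel screw lid, 64 mm diameter, 92 mm high. Loose, starts upright on the table; origin at the centre of its underside, z up, round about z (yaw is meaningless).
- tin: Flat round fish tin of plain gold-lacquered metal, 56 mm diameter, 35 mm high, flat top and bottom, closed. Loose, starts upright on the table; origin at the centre of its underside, z up, round about z (yaw is meaningless).
- mill: Pepper mill: tall slim dark wooden cylinder, 44 mm diameter with a narrow steel groove at 85 to 89 mm (38 mm diameter), wooden head above it to 125 mm, small steel ball on top; 133 mm high in all. Loose, starts upright on the table; origin at the centre of its underside, z up, round about z (yaw is meaningless).
- shaker: Salt shaker: small plain metal cylinder with a shallow dome top with holes, 38 mm diameter (39 at the dome's rim), 75 mm high; straight-sided to 58 mm. Loose, starts upright on the table; origin at the centre of its underside, z up, round about z (yaw is meaningless).
- cup: Plain open terracotta cup, 56 mm diameter, rim at 60 mm, with a few thin wooden tasting picks fixed in it that stand up to 80 mm high. Straight-sided. Loose, starts upright on the table; origin at the centre of its underside, z up, round about z (yaw is meaningless).
- brine_bottle: Bystander, to be left alone: loose white plastic bottle with a blue cap, 62 mm diameter, 148 mm high, standing among the things. Origin at the centre of its underside.
- knife: Bystander, to be left alone: loose filleting knife, blue handle, 260 mm long along its x, lying on a fixed white cutting board (340 x 200 x 15 mm) far to the left of the work. Origin on its underside where blade (+x) meets handle.

How it is judged:
By the outcome, as a careful person would: the job done as asked, in the order asked, and still so for the second after the job is handed in, with the robot touching nothing.
It also fails if it takes over 118 s, if anything falls off the work surface, if the arm or the gripper's body presses on something with over 40 N, if the wrist force passes 120 N, or if a joint passes its speed limit or range.

## Working session

There is one attempt and no reset: what is moved stays moved. The work goes in short steps, Python scripts to look and compute and a tool call to move; the robot and the scene stay as the last step left them, time stands still between calls to the robot, and variables do not carry over. Pictures are saved under pics/ and viewed, and the job is handed in when it is done.

Besides the shell and the picture viewer there is one more tool, called after "Call:" as a command line: name --pt "numbers of a row" for each row, then --argument value for the rest. step_arm: Moves the arm, as the interface text tells. Its arguments: {"type":"object","properties":{"motion":{"type":"array","items":{"type":"array","items":{"type":"number"}}},"newtons":{"type":"number"}},"required":["motion"]}

```bash
ls; mkdir -p pics; python3 - <<'E'
from plant import r, capture, workorder, spotter
import cv2
print(r.get_state())
for n in ("top","side"):
    c=capture(n); cv2.imwrite(f"pics/{n}0.png",c["image"][:,:,::-1]); print(n,c["fx"],c["fy"],c["cx"],c["cy"],c["pose"].round(4).tolist())
    for l in ["round_board","tile_a","jar","tin","mill","shaker","cup","brine_bottle","knife"]:
        try: print(l,[(round(d["p"],2),[round(float(v),4) for v in d["location"]]) for d in spotter.tip_of(n,l)])
        except Exception as e: print(l,e)
print(r.get_state()["time_s"])
E
```

```text
pics
{'time_s': 0.0, 'joints': array([ 8.89275318e+01,  2.05924566e+01,  6.34948239e-01, -2.05654955e-02,
       -7.01367405e+01, -1.65065686e+01]), 'qd': array([ 0.02469225,  0.01555232, -0.03263643,  0.11626474,  0.03279709,
       -0.01025908]), 'joint_torque': array([ 6.83572307e-04, -5.82715702e+01,  2.93057334e+01,  6.99730799e+00,
        7.06884879e-03, -1.45002259e-04]), 'tcp_pos': array([0.20375022, 0.64303772, 0.24461866]), 'eef_rot': array([ 1.79904142e+02, -8.24502606e-03, -1.75860334e+01]), 'contact_force': array([-0.32806182, -0.70708473,  0.59977749]), 'moment': array([0.04393491, 0.04601262, 0.01468596]), 'gripper_width': 0.08785116411582239}
top 478.22464211892066 478.22464211892066 316.2614517234697 197.71840699990224 [[-0.0258, -0.9894, 0.1426, 0.3218], [-0.9996, 0.0234, -0.0183, 0.15], [0.0148, -0.143, -0.9896, 1.4307], [0.0, 0.0, 0.0, 1.0]]
round_board [(0.71, [0.3648, 0.2865, 0.0031])]
tile_a [(0.9, [0.6063, 0.1322, 0.0027]), (0.85, [0.5695, -0.1234, 0.0023])]
jar [(0.86, [0.5161, -0.3102, -0.0001])]
tin [(0.6, [0.5394, 0.3261, 0.0019])]
mill [(0.71, [0.441, -0
[... 221 characters left out ...]
)]
side 393.1443181066624 393.1443181066624 323.93697424987033 204.4924544864818 [[0.8514, -0.3753, 0.3663, 0.0183], [-0.5241, -0.6331, 0.5696, -0.6126], [0.0181, -0.6769, -0.7358, 1.0341], [0.0, 0.0, 0.0, 1.0]]
round_board [(0.87, [0.3608, 0.2918, -0.0024])]
tile_a [(0.81, [0.6123, 0.1325, 0.0055]), (0.72, [0.5669, -0.1282, -0.0005])]
jar [(0.62, [0.5172, -0.3031, -0.0001])]
tin [(0.67, [0.5421, 0.3253, -0.0009])]
mill [(0.57, [0.4365, -0.0138, -0.004])]
shaker [(0.58, [0.4282, -0.127, 0.002]), (0.3, [0.543, 0.324, 0.0006])]
cup [(0.62, [0.3506, -0.2856, 0.0013])]
brine_bottle [(0.67, [0.4192, 0.1272, -0.0038])]
knife [(0.87, [0.4337, 0.5547, 0.0199]), (0.58, [0.4205, 0.1293, -0.0032])]
1.0
```

View images.

View pics/top0.png

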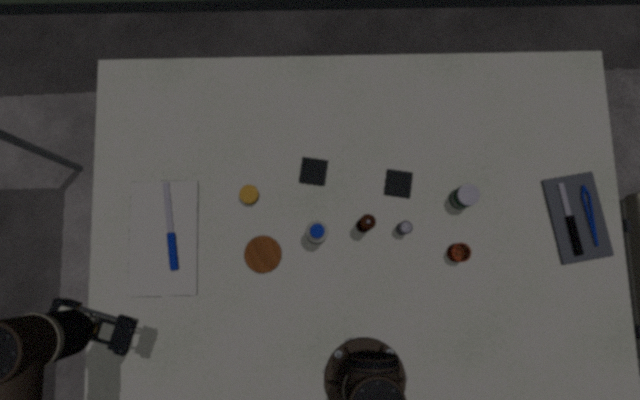

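View pics/side0.png

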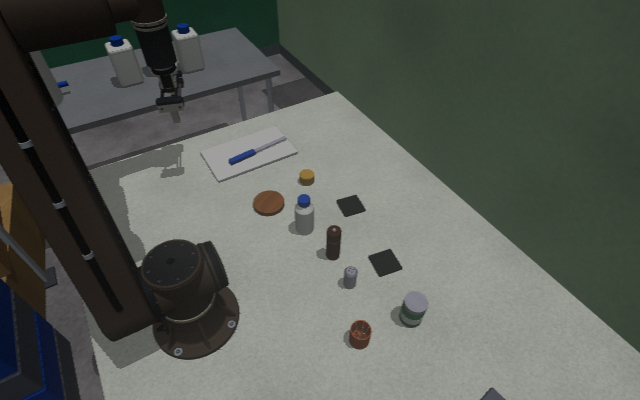

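```bash
cat > loc.py <<'E'
from plant import r, capture, workorder, spotter
import numpy as np, cv2
from scipy.optimize import minimize
S={"round_board":(.055,.018),"jar":(.032,.092),"tin":(.028,.035),"mill":(.022,.13),"shaker":(.019,.073),"cup":(.028,.060),"brine_bottle":(.031,.148),"tile_a":(.04,.01)}
def proj(c,P):
    T=np.linalg.inv(c["pose"]); q=P@T[:3,:3].T+T[:3,3]
    return np.c_[q[:,0]/q[:,2]*c["fx"]+c["cx"], q[:,1]/q[:,2]*c["fy"]+c["cy"]]
def model(l,x,y,yaw=0,z0=0):
    R,h=S[l]; 
    if l=="tile_a":
        p=np.array([[1,1],[1,-1],[-1,-1],[-1,1]])*R; cs,sn=np.cos(yaw),np.sin(yaw); p=p@np.array([[cs,sn],[-sn,cs]])
    else:
        a=np.linspace(0,2*np.pi,60,endpoint=False); p=R*np.c_[np.cos(a),np.sin(a)]
    return np.r_[np.c_[p+[x,y],np.full(len(p),z0)],np.c_[p+[x,y],np.full(len(p),z0+h)]]
def render(c,l,x,y,yaw=0,z0=0,k=4,shape=(400,640)):
    uv=proj(c,model(l,x,y,yaw,z0)); 
    m=np.zeros((shape[0],shape[1]),np.uint8)
    big=np.zeros((shape[0]*k,shape[1]*k),np.uint8)
    cv2.fillConvexPoly(big,cv2.convexHull(np.round(((uv+.5)*k-.5)).astype(np.int32)),255)
    return cv2.resize(big,(shape[1],shape[0]),interpolation=cv2.INTER_AREA)/255.
def fit(c,mask,l,x,y,yaw=0,z0=0):
    def f(p):
        m=render(c,l,p[0]/100+x,p[1]/100+y,p[2] if l=="tile_a" else 0,z0); return np.abs(m-mask).sum()
    n=3 if l=="tile_a" else 2
    s0=np.zeros(n); 
    if n==3:s0[2]=yaw
    sim=np.vstack([s0]+[s0+0.6*np.eye(n)[i]*(0.2 if i==2 else 1) for i in range(n)])
    o=minimize(f,s0,method="Nelder-Mead",options=dict(initial_simplex=sim,xatol=.01,fatol=.3))
    return o.x[0]/100+x,o.x[1]/100+y,(o.x[2] if n==3 else 0),o.fun,mask.sum()
E
python3 - <<'E'
from loc import *
init={"round_board":(.363,.289),"jar":(.516,-.307),"tin":(.541,.3255),"mill":(.439,-.017),"shaker":(.429,-.1275),"cup":(.350,-.285),"brine_bottle":(.42,.129),"tile_a":(.609,.132)}
for n in ("top","side"):
    c=capture(n); np.savez(f"{n}.npz",**c)
    ov=c["image"].copy()
    for l,(x,y) in init.items():
        for d in spotter.regions_of(n,l)[:2]:
            if d["p"]<.3: continue
            m=d["mask"]; v,u=np.where(m); 
            x0,y0=x,y
            if l=="tile_a" and abs(np.array([u.mean(),v.mean()])-proj(c,np.array([[x,y,0.]]))[0]).max()>25: x0,y0=.568,-.126
            o=fit(c,m,l,x0,y0,yaw=.14 if l=="tile_a" else 0)
            print(n,l,round(d["p"],2),"cen %.1f %.1f"%(u.mean(),v.mean()),"fit",np.round(o,4))
            ov[cv2.dilate(m.astype(np.uint8),np.ones((3,3)))-m>0]=[255,0,0]
    cv2.imwrite(f"pics/{n}_ov.png",cv2.resize(ov[100:360,200:520] if n=="top" else ov[130:360,190:510],None,fx=2.4,fy=2.4,interpolation=cv2.INTER_NEAREST)[:,:,::-1])
E
```

```text
top round_board 0.94 cen 262.5 254.0 fit [3.63100e-01 2.85900e-01 0.00000e+00 6.97059e+01 1.06600e+03]
top round_board 0.69 cen 316.1 232.3 fit [4.331000e-01 1.436000e-01 0.000000e+00 6.458392e+02 4.560000e+02]
top jar 0.89 cen 464.7 196.3 fit [ 5.14600e-01 -3.10500e-01  0.00000e+00  3.84549e+01  5.91000e+02]
top tin 0.73 cen 249.2 194.1 fit [  0.5408   0.323    0.      26.5804 301.    ]
top mill 0.65 cen 365.8 223.0 fit [ 4.40900e-01 -1.38000e-02  0.00000e+00  1.65961e+01  2.93000e+02]
top mill 0.57 cen 398.4 183.3 fit [3.199000e-01 1.504000e-01 0.000000e+00 8.758863e+02 6.590000e+02]
top shaker 0.48 cen 403.7 227.6 fit [ 4.28000e-01 -1.29500e-01  0.00000e+00  2.47882e+01  1.85000e+02]
top cup 0.87 cen 458.7 252.1 fit [ 3.53100e-01 -2.86800e-01  0.00000e+00  3.28431e+01  3.89000e+02]
top brine_bottle 0.61 cen 316.3 232.1 fit [4.1520e-01 1.2860e-01 0.0000e+00 8.5451e+01 3.8600e+02]
top tile_a 0.74 cen 397.5 183.2 fit [ 5.65700e-01 -1.24300e-01 -1.58200e-01  5.53608e+01  6.81000e+02]
top tile_a 0.73 cen 313.6 171.7 fit [ 6.07800e-01  1.30400e-01 -1.71900e-01  5.70941e+01  6.61000e+02]
[... 211 characters left out ...]
tin 0.61 cen 306.0 176.9 fit [  0.5399   0.3279   0.      17.698  212.    ]
side mill 0.83 cen 332.6 241.9 fit [ 4.38700e-01 -1.33000e-02  0.00000e+00  4.84784e+01  4.66000e+02]
side shaker 0.52 cen 349.4 277.3 fit [ 4.28200e-01 -1.25700e-01  0.00000e+00  7.33333e+01  2.22000e+02]
side cup 0.76 cen 359.3 334.1 fit [ 3.52500e-01 -2.83800e-01  0.00000e+00  3.80392e+01  5.20000e+02]
side brine_bottle 0.72 cen 303.4 214.5 fit [4.193000e-01 1.338000e-01 0.000000e+00 1.647255e+02 6.450000e+02]
side tile_a 0.75 cen 350.2 205.3 fit [ 6.09000e-01  1.34300e-01 -2.01900e-01  5.58314e+01  3.82000e+02]
side tile_a 0.75 cen 384.6 262.3 fit [ 5.65500e-01 -1.23000e-01 -1.77200e-01  3.61098e+01  6.06000e+02]
```

Call:
step_arm --pt "0.0876 0.048 0.03 -0.004 0.17" --pt "0.0876 0.096 0.06 -0.008 0.34" --pt "0.0876 0.144 0.09 -0.012 0.51" --pt "0.0876 0.192 0.12 -0.016 0.68" --pt "0.0876 0.24 0.15 -0.02 0.85" --newtons 20

```text
time_s: 2.52
tcp_pos: [0.3883, 0.4265, 0.266]
eef_rot: [-180.0, 0.0, -66.6]
contact_force: [1.6, 1.4, 0.9]
gripper_width: 0.0878
```

```bash
cat > d.py <<'E'
import sys,numpy as np
from plant import r
from scipy.spatial.transform import Rotation as R
s=r.get_state(); p=np.array(s["tcp_pos"]); e=s["eef_rot"]
M=R.from_euler("xyz",e,degrees=True).as_matrix()
print("t %.2f"%s["time_s"],"tcp",p.round(4),"rot",np.round(e,2),"F",np.round(s["contact_force"],1),"w %.4f"%s["gripper_width"],"rad %.3f"%np.hypot(p[0],p[1]))
a=[float(v) for v in sys.argv[1:]]
for i in range(0,len(a),3):
    d=M.T@(np.array(a[i:i+3])-p); print(a[i:i+3],"tool",d.round(4),"len %.3f"%np.linalg.norm(d))
y=-90; print("roll to -90: %.4f"%np.deg2rad((e[2]-y+180)%360-180))
E
python3 d.py .5 .3 .28
```

```text
t 2.52 tcp [0.3883 0.4265 0.266 ] rot [-1.7997e+02  2.0000e-02 -6.6580e+01] F [1.6 1.4 0.9] w 0.0878 rad 0.577
[0.5, 0.3, 0.28] tool [ 0.1605 -0.0522 -0.014 ] len 0.169
roll to -90: 0.4087
```

Call:
step_arm --pt "0.0876 0.053 -0.017 -0.005 0.14" --pt "0.0876 0.107 -0.035 -0.01 0.28" --pt "0.0876 0.16 -0.052 -0.014 0.41" --pt "0.0876 0.16 -0.052 -0.014 0.41"

```text
time_s: 3.02
tcp_pos: [0.5013, 0.2997, 0.2799]
eef_rot: [-180.0, 0.0, -90.1]
contact_force: [-0.6, 0.3, -0.4]
gripper_width: 0.0876
```

```bash
python3 d.py .515 -.308 .22 .515 -.308 .065
```

```text
t 3.02 tcp [0.5013 0.2997 0.2799] rot [-179.97    0.    -90.11] F [-0.6  0.3 -0.4] w 0.0876 rad 0.584
[0.515, -0.308, 0.22] tool [ 0.6077 -0.0148  0.0599] len 0.611
[0.515, -0.308, 0.065] tool [ 0.6077 -0.0147  0.2149] len 0.645
roll to -90: -0.0019
```

Call:
step_arm --pt "0.0876 0.061 -0.002 0 0" --pt "0.0876 0.122 -0.003 0 0" --pt "0.0876 0.183 -0.005 0 0" --pt "0.0876 0.244 -0.006 0 0" --pt "0.0876 0.305 -0.008 0 0"

```text
time_s: 3.65
tcp_pos: [0.5082, -0.0037, 0.2799]
eef_rot: [-179.9, 0.0, -89.7]
contact_force: [1.6, 0.4, -0.6]
gripper_width: 0.0878
```

Call:
step_arm --pt "0.0876 0.061 -0.002 0.01 0" --pt "0.0876 0.122 -0.003 0.02 0" --pt "0.0876 0.183 -0.005 0.03 0" --pt "0.0876 0.244 -0.006 0.05 0" --pt "0.0876 0.303 -0.007 0.07 0"

```text
time_s: 4.28
tcp_pos: [0.5171, -0.3054, 0.2099]
eef_rot: [-179.9, -0.0, -89.7]
contact_force: [1.1, 0.7, 0.2]
gripper_width: 0.0882
```

```bash
python3 d.py .515 -.308 .065
```

```text
t 4.28 tcp [ 0.5171 -0.3054  0.2099] rot [-1.7993e+02 -1.0000e-02 -8.9680e+01] F [1.1 0.7 0.2] w 0.0882 rad 0.601
[0.515, -0.308, 0.065] tool [0.0025 0.0023 0.1449] len 0.145
roll to -90: 0.0056
```

Call:
step_arm --pt "0.0876 0.002 0.002 0.04 0" --pt "0.0876 0.002 0.002 0.08 0" --pt "0.0876 0.002 0.002 0.11 0" --pt "0.0876 0.002 0.002 0.13 0" --pt "0.0876 0.002 0.002 0.145 0"

```text
time_s: 4.9
tcp_pos: [0.5148, -0.3055, 0.064]
eef_rot: [180.0, 0.0, -89.7]
contact_force: [0.6, 0.4, 0.2]
gripper_width: 0.0876
```

Call:
step_arm --pt "0.06 0 0 0 0" --pt "0.05 0 0 0 0" --pt "0.05 0 0 0 0" --pt "0.05 0 0 0 0" --pt "0.05 0 0 0 0" --newtons 30

```text
time_s: 5.52
tcp_pos: [0.5155, -0.3063, 0.0661]
eef_rot: [-179.9, -0.0, -89.8]
contact_force: [0.6, 2.2, 6.2]
gripper_width: 0.0633
```

```bash
python3 d.py .515 -.308 .26
```

```text
t 5.53 tcp [ 0.5155 -0.3063  0.0661] rot [-1.799e+02 -4.000e-02 -8.975e+01] F [0.6 2.2 6.2] w 0.0633 rad 0.600
[0.515, -0.308, 0.26] tool [ 1.800e-03  1.000e-04 -1.939e-01] len 0.194
roll to -90: 0.0043
```

Call:
step_arm --pt "0.05 0 0 -0.02 0" --pt "0.05 0 0 -0.07 0" --pt "0.05 0 0 -0.12 0" --pt "0.05 0 0 -0.17 0" --pt "0.05 0 0 -0.195 0"

```text
time_s: 6.15
tcp_pos: [0.515, -0.3063, 0.2629]
eef_rot: [-179.8, -0.0, -89.8]
contact_force: [0.3, 0.2, -3.0]
gripper_width: 0.0634
```

```bash
python3 d.py .363 .288 .26; python3 - <<'E'
from loc import *
for n in ("top","side"):
    c=capture(n); cv2.imwrite(f"pics/{n}1.png",c["image"][:,:,::-1])
E
```

```text
t 6.15 tcp [ 0.515  -0.3063  0.2629] rot [-1.7983e+02 -4.0000e-02 -8.9770e+01] F [ 0.3  0.2 -3. ] w 0.0634 rad 0.599
[0.363, 0.288, 0.26] tool [-0.5949  0.1497  0.002 ] len 0.613
roll to -90: 0.0040
```

View pics/side1.png

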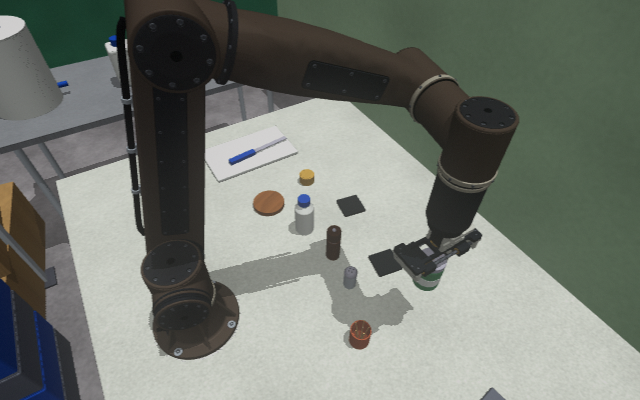

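Call:
step_arm --pt "0.05 -0.03 0.004 0 0" --pt "0.05 -0.09 0.01 0 0" --pt "0.05 -0.15 0.02 0 0" --pt "0.05 -0.21 0.03 0 0" --pt "0.05 -0.27 0.04 0 0"

```text
time_s: 6.88
tcp_pos: [0.4721, -0.0347, 0.2583]
eef_rot: [179.9, -0.0, -89.8]
contact_force: [0.5, 0.6, -2.6]
gripper_width: 0.0632
```

Call:
step_arm --pt "0.05 -0.057 0.019 0 0" --pt "0.05 -0.114 0.038 0 0" --pt "0.05 -0.17 0.057 0 0" --pt "0.05 -0.228 0.076 0 0" --pt "0.05 -0.28 0.095 0 0"

```text
time_s: 7.5
tcp_pos: [0.3758, 0.2446, 0.2586]
eef_rot: [179.9, -0.1, -89.8]
contact_force: [1.4, 0.8, -1.2]
gripper_width: 0.0632
```

```bash
python3 d.py .363 .2885 .26
```

```text
t 7.50 tcp [0.3758 0.2446 0.2586] rot [ 1.7991e+02 -7.0000e-02 -8.9750e+01] F [ 1.4  0.8 -1.2] w 0.0632 rad 0.448
[0.363, 0.2885, 0.26] tool [-0.044   0.0126 -0.0015] len 0.046
roll to -90: 0.0043
```

Call:
step_arm --pt "0.05 -0.025 0.006 0 0" --pt "0.05 -0.045 0.012 0 0" --pt "0.05 -0.045 0.012 0.04 0" --pt "0.05 -0.045 0.012 0.09 0" --pt "0.05 -0.045 0.012 0.13 0"

```text
time_s: 8.12
tcp_pos: [0.3648, 0.287, 0.1277]
eef_rot: [179.9, -0.1, -89.8]
contact_force: [-0.4, 0.9, -3.3]
gripper_width: 0.0636
```

Call:
step_arm --pt "0.05 0 0 0 0" --pt "0.05 0 0 0 0"

```text
time_s: 8.38
tcp_pos: [0.366, 0.2887, 0.1311]
eef_rot: [-180.0, 0.0, -89.8]
contact_force: [-1.1, 0.6, -2.1]
gripper_width: 0.0634
```

```bash
python3 d.py .363 .2895 .085; python3 - <<'E'
from loc import *
for n in ("top","side"):
    c=capture(n); im=c["image"]
    im=im[180:320,180:400] if n=="top" else im[120:260,200:420]
    cv2.imwrite(f"pics/{n}2.png",cv2.resize(im,None,fx=3,fy=3)[:,:,::-1])
    for l in("jar","round_board"): print(n,l,[(round(d["p"],2),np.round(d["location"],4)) for d in spotter.tip_of(n,l)])
E
```

```text
t 8.38 tcp [0.366  0.2887 0.1311] rot [-1.7995e+02  2.0000e-02 -8.9770e+01] F [-1.1  0.6 -2.1] w 0.0634 rad 0.466
[0.363, 0.2895, 0.085] tool [-0.0008  0.0031  0.0461] len 0.046
roll to -90: 0.0039
top jar [(0.59, array([0.3666, 0.2855, 0.0641]))]
top round_board [(0.65, array([0.3627, 0.2838, 0.0025]))]
side jar [(0.95, array([0.3661, 0.2885, 0.0658])), (0.36, array([ 4.395e-01, -1.070e-02, -2.000e-04]))]
side round_board [(0.79, array([0.363 , 0.2932, 0.0014])), (0.17, array([ 3.53e-01, -2.85e-01,  2.00e-04]))]
```

View pics/side2.png

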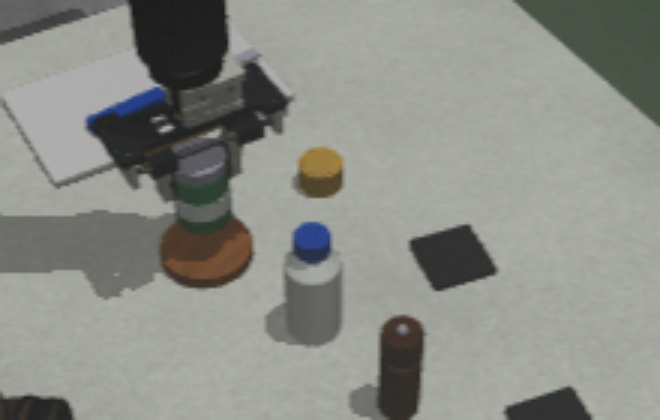

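Call:
step_arm --pt "0.05 -0.001 0.002 0.015 0" --pt "0.05 -0.001 0.002 0.03 0" --pt "0.05 -0.001 0.002 0.038 0" --pt "0.05 -0.001 0.002 0.043 0" --pt "0.05 -0.001 0.002 0.045 0"

```text
time_s: 9.3
tcp_pos: [0.3635, 0.2894, 0.0851]
eef_rot: [-180.0, 0.0, -89.8]
contact_force: [-0.1, 0.6, -2.4]
gripper_width: 0.0633
```

```bash
python3 d.py .363 .2895 .084;python3 d.py
```

```text
t 9.30 tcp [0.3635 0.2894 0.0851] rot [-1.7999e+02  1.0000e-02 -8.9770e+01] F [-0.1  0.6 -2.4] w 0.0633 rad 0.465
[0.363, 0.2895, 0.084] tool [-0.0001  0.0005  0.0011] len 0.001
roll to -90: 0.0041
t 9.30 tcp [0.3635 0.2894 0.0851] rot [-1.7999e+02  1.0000e-02 -8.9770e+01] F [-0.1  0.6 -2.4] w 0.0633 rad 0.465
roll to -90: 0.0041
```

Still hanging; ease down until contact.

Call:
step_arm --pt "0.05 0 0 0.001 0" --pt "0.05 0 0 0.001 0"

```text
time_s: 9.55
tcp_pos: [0.3635, 0.2894, 0.0843]
eef_rot: [-180.0, 0.0, -89.8]
contact_force: [0.7, 0.2, -2.6]
gripper_width: 0.0636
```

Call:
step_arm --pt "0.05 0 0 0.001 0" --pt "0.05 0 0 0.001 0"

```text
time_s: 9.8
tcp_pos: [0.3635, 0.2899, 0.084]
eef_rot: [-180.0, 0.1, -89.8]
contact_force: [-3.3, -0.2, 7.2]
gripper_width: 0.0632
```

Contact (+7 N). Release.

Call:
step_arm --pt "0.07 0 0 0 0" --pt "0.0876 0 0 0 0" --pt "0.0876 0 0 0 0" --pt "0.0876 0 0 0 0" --pt "0.0876 0 0 -0.01 0"

```text
time_s: 10.42
tcp_pos: [0.3631, 0.2888, 0.0928]
eef_rot: [179.9, -0.1, -89.8]
contact_force: [0.9, 0.9, -0.3]
gripper_width: 0.0874
```

Call:
step_arm --pt "0.0876 0 0 -0.03 0" --pt "0.0876 0 0 -0.08 0" --pt "0.0876 -0.01 -0.03 -0.1 0" --pt "0.0876 -0.02 -0.09 -0.1 0" --pt "0.0876 -0.036 -0.145 -0.09 0"

```text
time_s: 11.05
tcp_pos: [0.5106, 0.3267, 0.1855]
eef_rot: [-179.8, 0.2, -89.7]
contact_force: [0.1, 0.8, 0.5]
gripper_width: 0.0876
```

```bash
python3 d.py .5405 .3255 .1 .5405 .3255 .024; python3 - <<'E'
from loc import *
for n in ("top","side"):
    c=capture(n); im=c["image"]
    im=im[180:320,180:400] if n=="top" else im[120:260,200:420]
    cv2.imwrite(f"pics/{n}3.png",cv2.resize(im,None,fx=3,fy=3)[:,:,::-1])
    for l in("jar","round_board"):
      print(n,l,[(round(d["p"],2),np.round(d["location"],4)) for d in spotter.tip_of(n,l)[:1]])
      d=spotter.regions_of(n,l)[0]; o=fit(c,d["mask"],l,.363,.288,z0=.018 if l=="jar" else 0);print(np.round(o,4))
E
```

```text
t 11.05 tcp [0.5106 0.3267 0.1855] rot [-1.7984e+02  1.7000e-01 -8.9730e+01] F [0.1 0.8 0.5] w 0.0876 rad 0.606
[0.5405, 0.3255, 0.1] tool [ 0.0016 -0.0297  0.0855] len 0.091
[0.5405, 0.3255, 0.024] tool [ 0.0018 -0.0295  0.1615] len 0.164
roll to -90: 0.0047
top jar [(0.89, array([0.3662, 0.2885, 0.0164]))]
[3.64100e-01 2.87100e-01 0.00000e+00 2.27922e+01 4.86000e+02]
top round_board [(0.9, array([ 0.3632,  0.2833, -0.0011]))]
[3.648000e-01 2.859000e-01 0.000000e+00 4.871098e+02 6.790000e+02]
side jar [(0.58, array([0.3662, 0.2861, 0.0179]))]
[3.62400e-01 2.91000e-01 0.00000e+00 3.38392e+01 5.30000e+02]
side round_board [(0.65, array([ 0.3623,  0.2918, -0.0036]))]
[  0.8932   2.9862   0.     563.     563.    ]
```

View pics/side3.png

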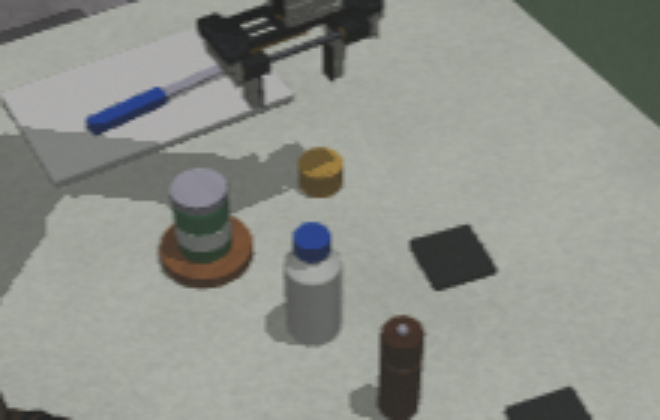

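View pics/top3.png

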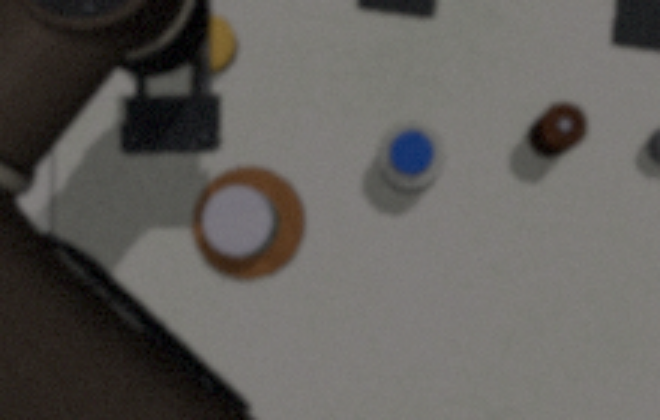

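Call:
step_arm --pt "0.0876 0.001 -0.03 0.03 0" --pt "0.0876 0.001 -0.03 0.08 0" --pt "0.0876 0.001 -0.03 0.12 0" --pt "0.0876 0.001 -0.03 0.145 0" --pt "0.0876 0.001 -0.03 0.145 0"

```text
time_s: 12.18
tcp_pos: [0.5369, 0.3242, 0.0367]
eef_rot: [179.9, -0.1, -89.8]
contact_force: [0.4, -0.6, -0.2]
gripper_width: 0.0878
```

```bash
python3 d.py .5405 .3255 .024
```

```text
t 12.18 tcp [0.5369 0.3242 0.0367] rot [ 1.7987e+02 -1.4000e-01 -8.9750e+01] F [ 0.4 -0.6 -0.2] w 0.0878 rad 0.627
[0.5405, 0.3255, 0.024] tool [-0.0013 -0.0036  0.0127] len 0.013
roll to -90: 0.0044
```

Call:
step_arm --pt "0.0876 -0.001 -0.003 0.006 0" --pt "0.0876 -0.001 -0.003 0.012 0" --pt "0.0876 -0.001 -0.003 0.012 0"

```text
time_s: 12.55
tcp_pos: [0.5412, 0.326, 0.0263]
eef_rot: [-180.0, 0.0, -89.8]
contact_force: [0.6, 0.0, -0.2]
gripper_width: 0.0875
```

Call:
step_arm --pt "0.06 0 0 0 0" --pt "0.045 0 0 0 0" --pt "0.045 0 0 0 0" --pt "0.045 0 0 0 0" --pt "0.045 0 0 0 0"

```text
time_s: 13.18
tcp_pos: [0.5412, 0.326, 0.0261]
eef_rot: [-180.0, -0.0, -89.8]
contact_force: [-0.3, -0.5, 0.9]
gripper_width: 0.0557
```

Call:
step_arm --pt "0.045 0 0 -0.01 0" --pt "0.045 0 0 -0.05 0" --pt "0.045 0 0 -0.1 0" --pt "0.045 0 0 -0.15 0" --pt "0.045 0 0 -0.17 0"

```text
time_s: 13.8
tcp_pos: [0.5422, 0.3268, 0.2005]
eef_rot: [-179.8, 0.2, -89.8]
contact_force: [-0.5, -0.3, -2.4]
gripper_width: 0.0555
```

```bash
python3 d.py .3633 .289 .19
```

```text
t 13.80 tcp [0.5422 0.3268 0.2005] rot [-179.77    0.21  -89.75] F [-0.5 -0.3 -2.4] w 0.0555 rad 0.633
[0.3633, 0.289, 0.19] tool [0.037  0.1791 0.0096] len 0.183
roll to -90: 0.0044
```

Call:
step_arm --pt "0.045 0.008 0.04 0 0" --pt "0.045 0.019 0.09 0 0" --pt "0.045 0.029 0.14 0 0" --pt "0.045 0.037 0.178 0 0" --pt "0.045 0.037 0.178 0 0"

```text
time_s: 14.42
tcp_pos: [0.3614, 0.2874, 0.1971]
eef_rot: [-180.0, 0.1, -89.7]
contact_force: [1.7, 0.9, -0.8]
gripper_width: 0.0556
```

Call:
step_arm --pt "0.045 0 0 0.01 0" --pt "0.045 0 0 0.02 0" --pt "0.045 0 0 0.03 0" --pt "0.045 0 0 0.03 0"

```text
time_s: 14.92
tcp_pos: [0.3633, 0.2876, 0.1646]
eef_rot: [179.9, -0.2, -89.8]
contact_force: [-0.7, 0.8, -1.2]
gripper_width: 0.0552
```

```bash
python3 d.py .3633 .289 .137; python3 - <<'E'
from loc import *
for n in ("top","side"):
    c=capture(n); im=c["image"]
    im=im[180:320,180:400] if n=="top" else im[120:260,200:420]
    cv2.imwrite(f"pics/{n}4.png",cv2.resize(im,None,fx=3,fy=3)[:,:,::-1])
    for l in("jar","tin"):
      print(n,l,[(round(d["p"],2),np.round(d["location"],4)) for d in spotter.tip_of(n,l)[:1]])
E
python3 d.py
```

```text
t 14.93 tcp [0.3633 0.2876 0.1646] rot [ 1.7991e+02 -1.5000e-01 -8.9820e+01] F [-0.7  0.8 -1.2] w 0.0552 rad 0.463
[0.3633, 0.289, 0.137] tool [-0.0015 -0.0001  0.0276] len 0.028
roll to -90: 0.0032
top jar [(0.57, array([0.3667, 0.2867, 0.0167]))]
top tin []
side jar [(0.72, array([0.3664, 0.2909, 0.0183]))]
side tin [(0.71, array([ 0.4272, -0.1285,  0.001 ]))]
t 15.22 tcp [0.3635 0.2885 0.1663] rot [-1.7998e+02  3.0000e-02 -8.9770e+01] F [ 0.4 -0.5 -2. ] w 0.0551 rad 0.464
roll to -90: 0.0040
```

View pics/side4.png

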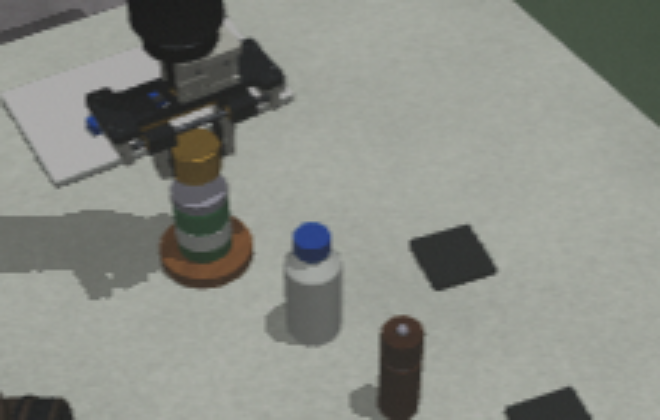

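Call:
step_arm --pt "0.045 0 0 0.012 0" --pt "0.045 0 0 0.02 0" --pt "0.045 0 0 0.025 0" --pt "0.045 0 0 0.028 0" --pt "0.045 0 0 0.028 0"

```text
time_s: 15.85
tcp_pos: [0.3633, 0.2882, 0.1378]
eef_rot: [180.0, -0.0, -89.8]
contact_force: [0.3, 0.3, -1.5]
gripper_width: 0.0556
```

Call:
step_arm --pt "0.045 0 0 0.001 0" --pt "0.045 0 0 0.001 0"

```text
time_s: 16.1
tcp_pos: [0.3634, 0.2884, 0.1372]
eef_rot: [-180.0, 0.0, -89.8]
contact_force: [0.3, -0.6, -1.6]
gripper_width: 0.0556
```

Call:
step_arm --pt "0.045 0 0 0.001 0" --pt "0.045 0 0 0.001 0"

```text
time_s: 16.35
tcp_pos: [0.3634, 0.2883, 0.1361]
eef_rot: [-180.0, 0.0, -89.8]
contact_force: [-0.1, -0.1, -0.2]
gripper_width: 0.0553
```

Call:
step_arm --pt "0.045 0 0 0.0005 0" --pt "0.045 0 0 0.0005 0"

```text
time_s: 16.6
tcp_pos: [0.3634, 0.2884, 0.1361]
eef_rot: [-180.0, 0.0, -89.8]
contact_force: [-3.1, -0.6, 5.1]
gripper_width: 0.0553
```

Call:
step_arm --pt "0.06 0 0 0 0" --pt "0.0876 0 0 0 0" --pt "0.0876 0 0 0 0" --pt "0.0876 0 0 0 0" --pt "0.0876 0 0 -0.01 0"

```text
time_s: 17.23
tcp_pos: [0.3631, 0.2878, 0.1453]
eef_rot: [180.0, -0.1, -89.8]
contact_force: [0.1, 0.1, 0.5]
gripper_width: 0.0868
```

Call:
step_arm --pt "0.0876 0 0 -0.02 0" --pt "0.0876 0 0 -0.06 0" --pt "0.0876 0.01 0 -0.11 0" --pt "0.0876 0.06 -0.015 -0.12 0" --pt "0.0876 0.12 -0.03 -0.12 0"

```text
time_s: 17.85
tcp_pos: [0.3945, 0.1681, 0.2676]
eef_rot: [-179.8, 0.1, -89.6]
contact_force: [1.4, -0.1, -0.2]
gripper_width: 0.0878
```

Call:
step_arm --pt "0.0876 0.06 -0.015 0 0" --pt "0.0876 0.12 -0.03 0 0" --pt "0.0876 0.18 -0.045 0 0" --pt "0.0876 0.18 -0.045 0 0"

```text
time_s: 18.35
tcp_pos: [0.4397, -0.0154, 0.2661]
eef_rot: [-180.0, -0.0, -90.2]
contact_force: [-0.7, -0.3, -0.9]
gripper_width: 0.0873
```

```bash
python3 d.py .44 -.0135 .17 .44 -.0135 .096; python3 - <<'E'
from loc import *
for n in ("top","side"):
    c=capture(n); im=c["image"]
    im=im[150:290,180:400] if n=="top" else im[120:260,200:420]
    cv2.imwrite(f"pics/{n}5.png",cv2.resize(im,None,fx=3,fy=3)[:,:,::-1])
    for l,h in(("tin",.110),("jar",.018)):
      print(n,l,[(round(d["p"],2),np.round(d["location"],4)) for d in spotter.tip_of(n,l)[:1]])
      for d in spotter.regions_of(n,l)[:1]: o=fit(c,d["mask"],l,.363,.288,z0=h);print(np.round(o,4))
E
python3 d.py
```

```text
t 18.35 tcp [ 0.4397 -0.0154  0.2661] rot [-1.7999e+02 -2.0000e-02 -9.0160e+01] F [-0.7 -0.3 -0.9] w 0.0873 rad 0.440
[0.44, -0.0135, 0.17] tool [-0.0019 -0.0003  0.0961] len 0.096
[0.44, -0.0135, 0.096] tool [-0.0019 -0.0003  0.1701] len 0.170
roll to -90: -0.0029
top tin [(0.77, array([0.3622, 0.2875, 0.1135]))]
[  0.3624   0.2887   0.     159.3176 218.    ]
top jar [(0.44, array([0.3649, 0.2895, 0.0166]))]
[3.5580000e-01 1.5240000e-01 0.0000000e+00 1.1198157e+03 6.8100000e+02]
side tin [(0.85, array([0.3659, 0.2907, 0.1078]))]
[  0.3605   0.2888   0.      27.5098 277.    ]
side jar [(0.69, array([0.3672, 0.2902, 0.0169]))]
[3.640000e-01 2.896000e-01 0.000000e+00 2.007059e+02 3.630000e+02]
t 18.85 tcp [ 0.4395 -0.0105  0.2656] rot [-179.99    0.    -89.66] F [-0.9 -0.3 -1.3] w 0.0877 rad 0.440
roll to -90: 0.0059
```

View pics/side5.png

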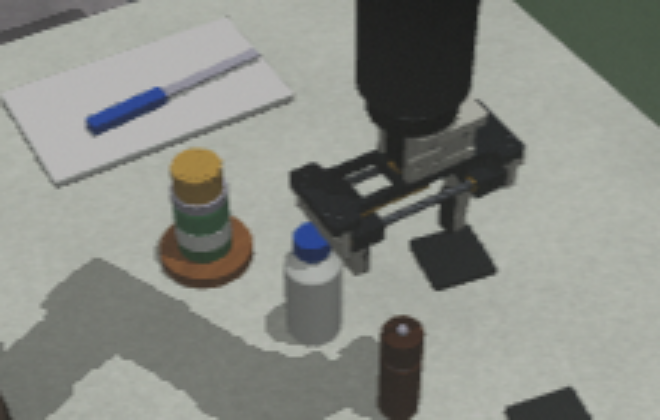

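View pics/top5.png

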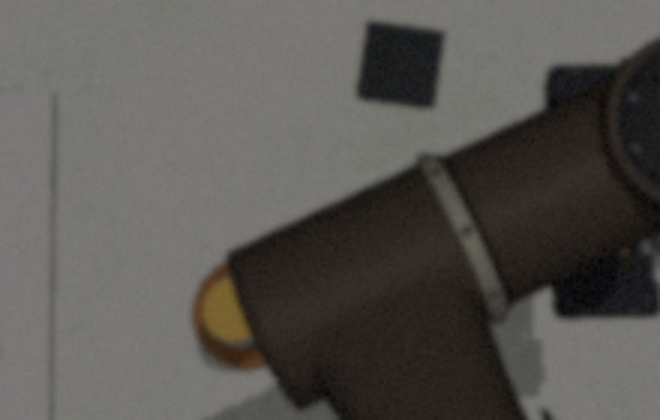

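Call:
step_arm --pt "0.0876 0.003 0 0.03 0" --pt "0.0876 0.003 0 0.08 0" --pt "0.0876 0.003 0 0.12 0" --pt "0.0876 0.003 0 0.15 0" --pt "0.0876 0.003 0 0.169 0"

```text
time_s: 19.48
tcp_pos: [0.439, -0.0142, 0.0951]
eef_rot: [179.9, -0.0, -89.7]
contact_force: [0.0, -0.3, 0.6]
gripper_width: 0.0876
```

Call:
step_arm --pt "0.0876 0 0 0 0" --pt "0.0876 0 0 0 0"

```text
time_s: 19.73
tcp_pos: [0.4402, -0.014, 0.0973]
eef_rot: [-179.9, 0.0, -89.7]
contact_force: [0.5, 1.7, 0.5]
gripper_width: 0.0879
```

Call:
step_arm --pt "0.06 0 0 0 0" --pt "0.03 0 0 0 0" --pt "0.03 0 0 0 0" --pt "0.03 0 0 0 0" --pt "0.03 0 0 0 0"

```text
time_s: 20.35
tcp_pos: [0.4398, -0.0143, 0.0967]
eef_rot: [-180.0, 0.0, -89.8]
contact_force: [-2.3, 0.5, -2.5]
gripper_width: 0.0438
```

```bash
python3 d.py
```

```text
t 20.35 tcp [ 0.4398 -0.0143  0.0967] rot [-1.7997e+02  1.0000e-02 -8.9770e+01] F [-2.3  0.5 -2.5] w 0.0438 rad 0.440
roll to -90: 0.0040
```

Call:
step_arm --pt "0.03 0 0 -0.01 0" --pt "0.03 0 0 -0.05 0" --pt "0.03 0 0 -0.09 0" --pt "0.03 -0.02 -0.02 -0.1 0" --pt "0.03 -0.05 -0.055 -0.1 0"

```text
time_s: 20.98
tcp_pos: [0.4947, 0.0361, 0.1988]
eef_rot: [-179.8, 0.1, -89.8]
contact_force: [0.2, -0.3, -2.7]
gripper_width: 0.0435
```

Call:
step_arm --pt "0.03 -0.035 -0.042 0 0" --pt "0.03 -0.07 -0.084 0 0" --pt "0.03 -0.0965 -0.1135 0 0" --pt "0.03 -0.0965 -0.1135 0 0" --pt "0.03 -0.0965 -0.1135 0.03 0"

```text
time_s: 21.6
tcp_pos: [0.6085, 0.1333, 0.1682]
eef_rot: [-179.8, 0.1, -89.7]
contact_force: [0.1, 0.0, -2.7]
gripper_width: 0.0438
```

Call:
step_arm --pt "0.03 0 0 0.015 0" --pt "0.03 0 0 0.03 0" --pt "0.03 0 0 0.03 0"

```text
time_s: 21.98
tcp_pos: [0.6068, 0.1323, 0.1357]
eef_rot: [179.9, -0.1, -89.8]
contact_force: [-0.0, -0.4, -2.1]
gripper_width: 0.0436
```

```bash
python3 d.py .6085 .1325 .1067; python3 - <<'E'
from loc import *
for n in ("top","side"):
    c=capture(n); im=c["image"]
    im=im[120:260,240:460] if n=="top" else im[120:260,240:460]
    cv2.imwrite(f"pics/{n}6.png",cv2.resize(im,None,fx=3,fy=3)[:,:,::-1])
    for l,h in(("mill",.04),):
      print(n,l,[(round(d["p"],2),np.round(d["location"],4)) for d in spotter.tip_of(n,l)[:1]])
E
python3 d.py
```

```text
t 21.98 tcp [0.6068 0.1323 0.1357] rot [ 1.799e+02 -5.000e-02 -8.979e+01] F [-0.  -0.4 -2.1] w 0.0436 rad 0.621
[0.6085, 0.1325, 0.1067] tool [-0.0003 -0.0018  0.029 ] len 0.029
roll to -90: 0.0037
top mill []
side mill [(0.73, array([0.6073, 0.135 , 0.0383]))]
t 22.18 tcp [0.608  0.1329 0.1375] rot [-1.7992e+02  3.0000e-02 -8.9760e+01] F [ 0.9  0.3 -1.8] w 0.0435 rad 0.622
roll to -90: 0.0041
```

View pics/side6.png

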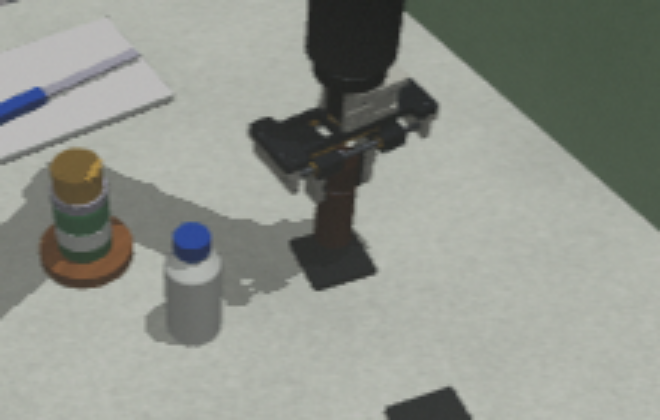

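Call:
step_arm --pt "0.03 0 -0.0005 0.012 0" --pt "0.03 0 -0.0005 0.022 0" --pt "0.03 0 -0.0005 0.027 0" --pt "0.03 0 -0.0005 0.029 0" --pt "0.03 0 -0.0005 0.029 0"

```text
time_s: 22.8
tcp_pos: [0.608, 0.1328, 0.1074]
eef_rot: [180.0, -0.0, -89.8]
contact_force: [0.2, 0.0, -2.6]
gripper_width: 0.0438
```

Call:
step_arm --pt "0.03 0 0 0.001 0" --pt "0.03 0 0 0.001 0"

```text
time_s: 23.05
tcp_pos: [0.6081, 0.1328, 0.1068]
eef_rot: [-180.0, 0.0, -89.8]
contact_force: [-0.7, -0.3, -2.1]
gripper_width: 0.0436
```

Call:
step_arm --pt "0.03 0 0 0.001 0" --pt "0.03 0 0 0.001 0"

```text
time_s: 23.3
tcp_pos: [0.6083, 0.1328, 0.1065]
eef_rot: [-179.9, 0.0, -89.8]
contact_force: [-1.3, -0.5, 5.3]
gripper_width: 0.0436
```

Call:
step_arm --pt "0.06 0 0 0 0" --pt "0.0876 0 0 0 0" --pt "0.0876 0 0 0 0" --pt "0.0876 0 0 0 0" --pt "0.0876 0 0 -0.01 0"

```text
time_s: 23.92
tcp_pos: [0.6075, 0.1325, 0.1151]
eef_rot: [179.9, -0.0, -89.8]
contact_force: [0.3, -0.0, -0.5]
gripper_width: 0.0853
```

Call:
step_arm --pt "0.0876 0 0 -0.03 0" --pt "0.0876 0 0 -0.08 0" --pt "0.0876 0.02 0.01 -0.12 0" --pt "0.0876 0.07 0.04 -0.12 0" --pt "0.0876 0.12 0.07 -0.12 0"

```text
time_s: 24.55
tcp_pos: [0.5378, 0.0116, 0.2368]
eef_rot: [-179.9, 0.0, -89.7]
contact_force: [0.3, -0.0, -0.9]
gripper_width: 0.0875
```

Call:
step_arm --pt "0.0876 0.047 0.037 0 0" --pt "0.0876 0.094 0.074 0.01 0" --pt "0.0876 0.14 0.11 0.03 0" --pt "0.0876 0.14 0.11 0.06 0" --pt "0.0876 0.14 0.11 0.06 0"

```text
time_s: 25.18
tcp_pos: [0.4276, -0.1285, 0.175]
eef_rot: [179.9, -0.0, -89.8]
contact_force: [0.9, 0.7, 0.5]
gripper_width: 0.0874
```

```bash
python3 d.py .428 -.1275 .043; python3 - <<'E'
from loc import *
for n in ("top","side"):
    c=capture(n); im=c["image"]
    im=im[120:260,240:460] if n=="top" else im[120:260,240:460]
    cv2.imwrite(f"pics/{n}7.png",cv2.resize(im,None,fx=3,fy=3)[:,:,::-1])
    for l,h in(("mill",.01),):
      print(n,l,[(round(d["p"],2),np.round(d["location"],4)) for d in spotter.tip_of(n,l)[:1]])
      for d in spotter.regions_of(n,l)[:1]: o=fit(c,d["mask"],l,.608,.132,z0=h);print(np.round(o,4))
E
python3 d.py
```

```text
t 25.18 tcp [ 0.4276 -0.1285  0.175 ] rot [ 1.7986e+02 -1.0000e-02 -8.9850e+01] F [0.9 0.7 0.5] w 0.0874 rad 0.447
[0.428, -0.1275, 0.043] tool [-0.001  -0.0007  0.132 ] len 0.132
roll to -90: 0.0027
top mill [(0.52, array([0.6083, 0.1282, 0.0078]))]
[6.08200e-01 1.32100e-01 0.00000e+00 3.87569e+01 2.92000e+02]
side mill []
[6.080000e-01 1.403000e-01 0.000000e+00 8.015255e+02 3.540000e+02]
t 25.48 tcp [ 0.4299 -0.1275  0.1765] rot [-179.92    0.    -89.71] F [0.  0.7 0.1] w 0.0878 rad 0.448
roll to -90: 0.0050
```

View pics/side7.png

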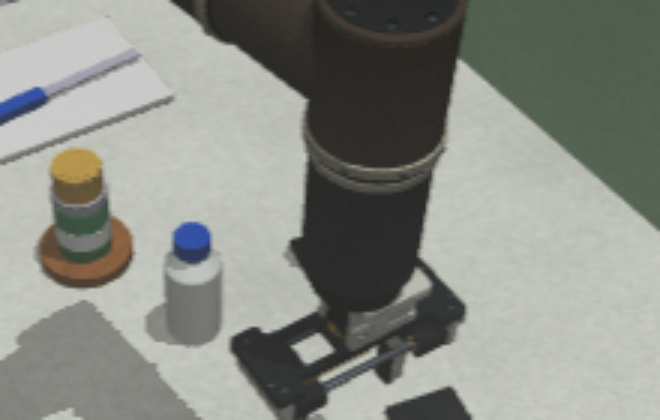

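View pics/top7.png

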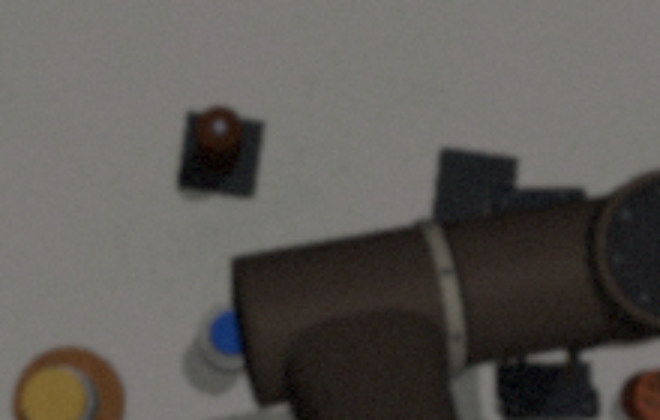

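Call:
step_arm --pt "0.0876 0 0.0015 0.03 0" --pt "0.0876 0 0.0015 0.07 0" --pt "0.0876 0 0.0015 0.11 0" --pt "0.0876 0 0.0015 0.135 0" --pt "0.0876 0 0.0015 0.135 0"

```text
time_s: 26.1
tcp_pos: [0.4268, -0.1278, 0.0395]
eef_rot: [179.8, -0.0, -89.7]
contact_force: [-0.1, 0.0, 0.9]
gripper_width: 0.0877
```

Call:
step_arm --pt "0.06 0 0 0 0" --pt "0.025 0 0 0 0" --pt "0.025 0 0 0 0" --pt "0.025 0 0 0 0" --pt "0.025 0 0 0 0"

```text
time_s: 26.72
tcp_pos: [0.4276, -0.128, 0.0407]
eef_rot: [-180.0, 0.0, -89.8]
contact_force: [-0.0, 0.6, 1.1]
gripper_width: 0.0434
```

Call:
step_arm --pt "0.025 0 0 0 0"

```text
time_s: 26.85
tcp_pos: [0.4276, -0.1279, 0.0406]
eef_rot: [-180.0, 0.0, -89.8]
contact_force: [0.6, 1.1, 0.3]
gripper_width: 0.0379
```

Call:
step_arm --pt "0.025 0 0 0 0" --pt "0.025 0 0 -0.01 0" --pt "0.025 0 0 -0.05 0" --pt "0.025 0 -0.02 -0.07 0" --pt "0.025 -0.002 -0.06 -0.07 0"

```text
time_s: 27.48
tcp_pos: [0.4884, -0.1257, 0.1134]
eef_rot: [-179.8, 0.0, -89.8]
contact_force: [0.0, -0.6, -1.5]
gripper_width: 0.0379
```

Call:
step_arm --pt "0.025 -0.001 -0.045 0 0" --pt "0.025 -0.002 -0.078 0 0" --pt "0.025 -0.002 -0.078 0.015 0" --pt "0.025 -0.002 -0.078 0.03 0" --pt "0.025 -0.002 -0.078 0.03 0"

```text
time_s: 28.1
tcp_pos: [0.5633, -0.1235, 0.079]
eef_rot: [179.8, -0.0, -89.8]
contact_force: [-0.2, 0.4, -1.5]
gripper_width: 0.0379
```

```bash
python3 d.py .5655 -.1238 .0506; python3 - <<'E'
from loc import *
for n in ("top","side"):
    c=capture(n); im=c["image"]
    im=im[120:260,290:510] if n=="top" else im[180:320,260:480]
    cv2.imwrite(f"pics/{n}8.png",cv2.resize(im,None,fx=3,fy=3)[:,:,::-1])
    for l in("shaker","mill"):
      print(n,l,[(round(d["p"],2),np.round(d["location"],4)) for d in spotter.tip_of(n,l)[:1]])
      if l=="mill":
        for d in spotter.regions_of(n,l)[:1]: o=fit(c,d["mask"],l,.608,.132,z0=.01);print(np.round(o,4))
E
python3 d.py
```

```text
t 28.10 tcp [ 0.5633 -0.1235  0.079 ] rot [179.79  -0.   -89.79] F [-0.2  0.4 -1.5] w 0.0379 rad 0.577
[0.5655, -0.1238, 0.0506] tool [ 0.0003 -0.0023  0.0284] len 0.029
roll to -90: 0.0036
top shaker []
top mill [(0.5, array([0.6094, 0.1308, 0.0064]))]
[6.013000e-01 1.396000e-01 0.000000e+00 1.972588e+02 1.310000e+02]
side shaker [(0.49, array([ 0.5671, -0.1214,  0.0451]))]
side mill [(0.88, array([0.6075, 0.1359, 0.0112]))]
[6.06000e-01 1.34000e-01 0.00000e+00 3.67294e+01 4.22000e+02]
t 28.50 tcp [ 0.5657 -0.1234  0.0811] rot [-179.95    0.    -89.77] F [-0.  -0.4 -1.1] w 0.0383 rad 0.579
roll to -90: 0.0040
```

View pics/side8.png

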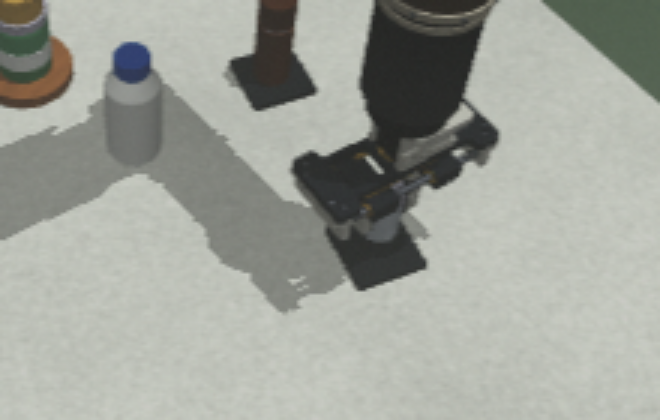

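Call:
step_arm --pt "0.025 0 0 0.012 0" --pt "0.025 0 0 0.022 0" --pt "0.025 0 0 0.027 0" --pt "0.025 0 0 0.029 0" --pt "0.025 0 0 0.029 0"

```text
time_s: 29.12
tcp_pos: [0.5655, -0.1234, 0.0514]
eef_rot: [180.0, -0.0, -89.8]
contact_force: [0.4, -0.2, -0.9]
gripper_width: 0.0377
```

Call:
step_arm --pt "0.025 0 0 0.001 0" --pt "0.025 0 0 0.001 0"

```text
time_s: 29.38
tcp_pos: [0.5656, -0.1234, 0.0507]
eef_rot: [-180.0, 0.0, -89.8]
contact_force: [-0.1, 0.8, -1.6]
gripper_width: 0.0379
```

Call:
step_arm --pt "0.025 0 0 0.001 0" --pt "0.025 0 0 0.001 0"

```text
time_s: 29.62
tcp_pos: [0.5658, -0.1234, 0.0505]
eef_rot: [-180.0, -0.0, -89.7]
contact_force: [-2.2, 0.7, 6.5]
gripper_width: 0.0381
```

Call:
step_arm --pt "0.06 0 0 0 0" --pt "0.0876 0 0 0 0" --pt "0.0876 0 0 0 0" --pt "0.0876 0 0 0 0" --pt "0.0876 0 0 -0.01 0"

```text
time_s: 30.25
tcp_pos: [0.5649, -0.1234, 0.0592]
eef_rot: [179.9, -0.0, -89.8]
contact_force: [0.2, 0.6, 0.6]
gripper_width: 0.0826
```

Call:
step_arm --pt "0.0876 0 0 -0.02 0" --pt "0.0876 0 0 -0.06 0" --pt "0.0876 0 0 -0.1 0" --pt "0.0876 0.03 0.03 -0.11 0" --pt "0.0876 0.07 0.07 -0.11 0"

```text
time_s: 30.88
tcp_pos: [0.4964, -0.194, 0.1715]
eef_rot: [-179.8, -0.0, -89.6]
contact_force: [0.2, -0.0, 0.9]
gripper_width: 0.0872
```

Call:
step_arm --pt "0.0876 0.03 0.045 0 0" --pt "0.0876 0.06 0.09 0 0" --pt "0.0876 0.091 0.143 0 0" --pt "0.0876 0.091 0.143 0 0" --pt "0.0876 0.091 0.143 0 0"

```text
time_s: 31.5
tcp_pos: [0.3534, -0.2856, 0.1704]
eef_rot: [-179.9, -0.0, -89.8]
contact_force: [1.1, -0.9, 0.4]
gripper_width: 0.0875
```

```bash
python3 d.py .353 -.2848 .045; python3 - <<'E'
from loc import *
for n in ("top","side"):
    c=capture(n); im=c["image"]
    im=im[120:260,290:510] if n=="top" else im[180:320,260:480]
    cv2.imwrite(f"pics/{n}9.png",cv2.resize(im,None,fx=3,fy=3)[:,:,::-1])
    for l in("shaker",):
      print(n,l,[(round(d["p"],2),np.round(d["location"],4)) for d in spotter.tip_of(n,l)[:1]])
      for d in spotter.regions_of(n,l)[:1]: o=fit(c,d["mask"],l,.5655,-.1238,z0=.01);print(np.round(o,4))
E
python3 d.py
```

```text
t 31.50 tcp [ 0.3534 -0.2856  0.1704] rot [-1.799e+02 -4.000e-02 -8.982e+01] F [ 1.1 -0.9  0.4] w 0.0875 rad 0.454
[0.353, -0.2848, 0.045] tool [-0.0009  0.0006  0.1254] len 0.125
roll to -90: 0.0031
top shaker [(0.59, array([ 0.5672, -0.1233,  0.0116]))]
[ 5.65100e-01 -1.24900e-01  0.00000e+00  2.33294e+01  1.95000e+02]
side shaker []
t 31.80 tcp [ 0.3538 -0.2848  0.1694] rot [ 1.7998e+02  1.0000e-02 -8.9700e+01] F [-0.2  0.6  0.7] w 0.0875 rad 0.454
roll to -90: 0.0052
```

View pics/side9.png

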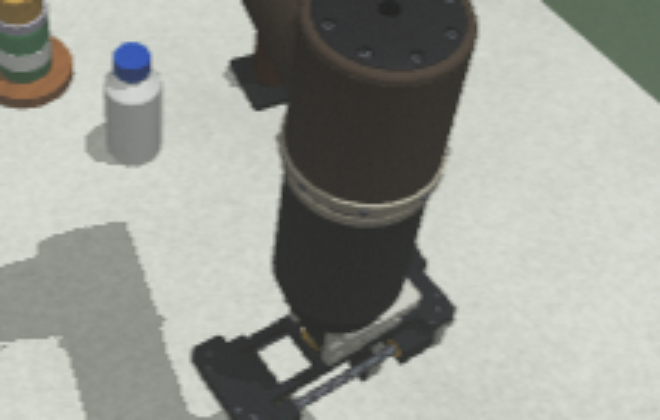

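View pics/top9.png

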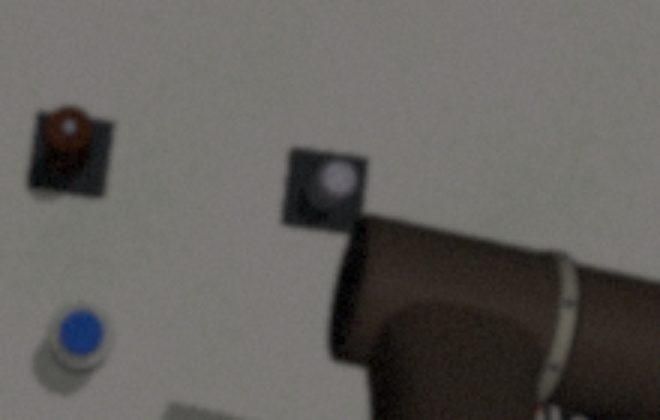

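Call:
step_arm --pt "0.0876 0 0.001 0.03 0" --pt "0.0876 0 0.001 0.07 0" --pt "0.0876 0 0.001 0.1 0" --pt "0.0876 0 0.001 0.124 0" --pt "0.0876 0 0.001 0.124 0"

```text
time_s: 32.42
tcp_pos: [0.3512, -0.2846, 0.044]
eef_rot: [179.8, 0.1, -89.7]
contact_force: [0.3, -1.0, 0.5]
gripper_width: 0.0877
```

Call:
step_arm --pt "0.06 0 0 0 0" --pt "0.045 0 0 0 0" --pt "0.045 0 0 0 0" --pt "0.045 0 0 0 0" --pt "0.045 0 0 0 0"

```text
time_s: 33.05
tcp_pos: [0.3527, -0.2854, 0.0462]
eef_rot: [-179.9, -0.0, -89.8]
contact_force: [-0.9, 2.5, 6.0]
gripper_width: 0.0554
```

Call:
step_arm --pt "0.045 0 0 0 0"

```text
time_s: 33.17
tcp_pos: [0.3527, -0.2854, 0.0462]
eef_rot: [-179.9, -0.0, -89.8]
contact_force: [-0.3, 2.3, 7.4]
gripper_width: 0.0559
```

Call:
step_arm --pt "0.045 0 0 -0.01 0" --pt "0.045 0 0 -0.05 0" --pt "0.045 0 0 -0.1 0" --pt "0.045 -0.01 -0.01 -0.14 0" --pt "0.045 -0.045 -0.03 -0.14 0"

```text
time_s: 33.8
tcp_pos: [0.3835, -0.2408, 0.1893]
eef_rot: [-179.6, -0.1, -89.9]
contact_force: [1.0, 0.8, -3.1]
gripper_width: 0.0559
```

Call:
step_arm --pt "0.045 -0.045 -0.03 0 0" --pt "0.045 -0.09 -0.07 0 0" --pt "0.045 -0.135 -0.11 0 0" --pt "0.045 -0.18 -0.15 0 0" --pt "0.045 -0.22 -0.185 0 0"

```text
time_s: 34.42
tcp_pos: [0.5668, -0.0176, 0.1859]
eef_rot: [180.0, 0.0, -89.7]
contact_force: [0.3, -1.4, -1.2]
gripper_width: 0.0555
```

Call:
step_arm --pt "0.045 -0.0245 -0.019 0 0" --pt "0.045 -0.0245 -0.019 0.03 0" --pt "0.045 -0.0245 -0.019 0.07 0" --pt "0.045 -0.0245 -0.019 0.11 0" --pt "0.045 -0.0245 -0.019 0.11 0"

```text
time_s: 35.05
tcp_pos: [0.5823, 0.0044, 0.073]
eef_rot: [179.6, -0.1, -89.8]
contact_force: [-0.2, 0.6, -0.8]
gripper_width: 0.0554
```

```bash
python3 - <<'E'
from loc import *
for n in ("top","side"):
    c=capture(n); im=c["image"]
    im=im[120:260,290:510] if n=="top" else im[160:300,260:480]
    cv2.imwrite(f"pics/{n}10.png",cv2.resize(im,None,fx=3,fy=3)[:,:,::-1])
    for l in("cup","tile_a"):
      print(n,l,[(round(d["p"],2),np.round(d["location"],4)) for d in spotter.tip_of(n,l)[:2]])
E
python3 d.py .587 .004 .0462
```

```text
top cup [(0.55, array([0.5778, 0.0045, 0.0236])), (0.55, array([ 0.5686, -0.1249,  0.0019]))]
top tile_a [(0.76, array([ 0.5699, -0.1244,  0.0057]))]
side cup [(0.59, array([0.5818, 0.0066, 0.0303]))]
side tile_a [(0.74, array([ 0.5671, -0.1256, -0.0023])), (0.54, array([0.6108, 0.1325, 0.0039]))]
t 35.35 tcp [0.586  0.0055 0.0774] rot [-1.7984e+02  5.0000e-02 -8.9760e+01] F [-0.5 -0.5 -2.1] w 0.0555 rad 0.586
[0.587, 0.004, 0.0462] tool [ 0.0015 -0.0009  0.0312] len 0.031
roll to -90: 0.0041
```

View pics/side10.png

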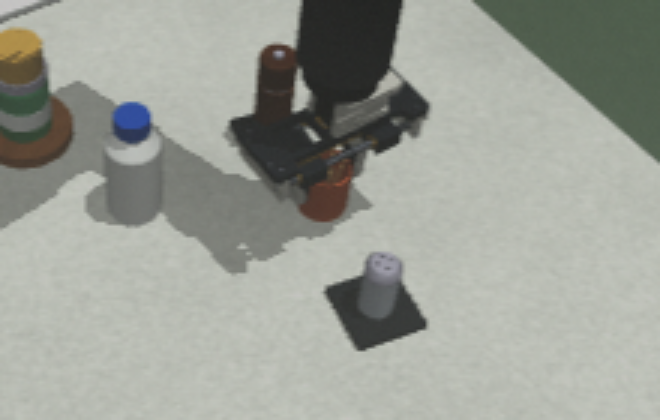

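Call:
step_arm --pt "0.045 0 0 0.01 0" --pt "0.045 0 0 0.02 0" --pt "0.045 0 0 0.026 0" --pt "0.045 0 0 0.028 0" --pt "0.045 0 0 0.028 0"

```text
time_s: 35.98
tcp_pos: [0.585, 0.0051, 0.0473]
eef_rot: [180.0, -0.0, -89.8]
contact_force: [-0.5, -0.7, -2.7]
gripper_width: 0.0561
```

```bash
python3 d.py .587 .004 .0462
```

```text
t 35.98 tcp [0.585  0.0051 0.0473] rot [ 1.7998e+02 -1.0000e-02 -8.9760e+01] F [-0.5 -0.7 -2.7] w 0.0561 rad 0.585
[0.587, 0.004, 0.0462] tool [ 0.0012 -0.002   0.0011] len 0.003
roll to -90: 0.0041
```

Call:
step_arm --pt "0.045 0.001 -0.002 0 0" --pt "0.045 0.001 -0.002 0.001 0" --pt "0.045 0.001 -0.002 0.001 0"

```text
time_s: 36.35
tcp_pos: [0.587, 0.0042, 0.0466]
eef_rot: [-180.0, 0.0, -89.8]
contact_force: [0.7, -0.5, -1.3]
gripper_width: 0.0559
```

Call:
step_arm --pt "0.045 0 0 0.001 0" --pt "0.045 0 0 0.001 0"

```text
time_s: 36.6
tcp_pos: [0.5871, 0.0042, 0.0462]
eef_rot: [-180.0, -0.0, -89.8]
contact_force: [-2.1, 0.2, 3.9]
gripper_width: 0.0557
```

Contact. Release, lift and move aside out of both cameras' views.

Call:
step_arm --pt "0.06 0 0 0 0" --pt "0.0876 0 0 0 0" --pt "0.0876 0 0 0 0" --pt "0.0876 0 0 0 0" --pt "0.0876 0 0 -0.01 0"

```text
time_s: 37.22
tcp_pos: [0.5864, 0.004, 0.0552]
eef_rot: [179.9, -0.0, -89.8]
contact_force: [-0.4, -0.1, 0.1]
gripper_width: 0.0869
```

Call:
step_arm --pt "0.0876 0 0 -0.04 0" --pt "0.0876 0 0 -0.1 0" --pt "0.0876 0 0 -0.15 0" --pt "0.0876 0 0 -0.2 0" --pt "0.0876 0.05 0.02 -0.21 0"

```text
time_s: 37.85
tcp_pos: [0.5696, -0.0446, 0.2703]
eef_rot: [-179.6, 0.0, -89.6]
contact_force: [-0.2, -1.0, -1.7]
gripper_width: 0.0875
```

Call:
step_arm --pt "0.0876 0.058 0.02 0 0" --pt "0.0876 0.116 0.04 0 0" --pt "0.0876 0.174 0.06 0 0" --pt "0.0876 0.232 0.08 0 0" --pt "0.0876 0.29 0.1 0 0"

```text
time_s: 38.48
tcp_pos: [0.4674, -0.338, 0.2667]
eef_rot: [-179.9, -0.0, -89.7]
contact_force: [1.3, 0.1, 0.3]
gripper_width: 0.0881
```

Call:
step_arm --pt "0.0876 0.05 0.02 0 0" --pt "0.0876 0.1 0.04 0 0" --pt "0.0876 0.1 0.04 0 0"

```text
time_s: 38.85
tcp_pos: [0.4268, -0.4393, 0.2657]
eef_rot: [180.0, -0.0, -90.0]
contact_force: [1.5, 0.0, 0.3]
gripper_width: 0.0878
```

```bash
python3 - <<'E'
from loc import *
T=[("round_board",.3635,.288,0),("jar",.363,.289,.018),("tin",.363,.289,.11),("mill",.608,.132,.01),("shaker",.5655,-.124,.01),("cup",.587,.004,0),("brine_bottle",.42,.13,0)]
for n in ("top","side"):
    c=capture(n); im=c["image"]
    cv2.imwrite(f"pics/{n}11.png",im[:,:,::-1])
    for l,x,y,h in T:
      print(n,l,[(round(d["p"],2),np.round(d["location"],4)) for d in spotter.tip_of(n,l)[:1]])
      for d in spotter.regions_of(n,l)[:1]: o=fit(c,d["mask"],l,x,y,z0=h);print(np.round(o,4))
E
python3 d.py
```

```text
top round_board [(0.93, array([0.3648, 0.2822, 0.0026]))]
[3.641000e-01 2.856000e-01 0.000000e+00 5.253608e+02 6.230000e+02]
top jar [(0.62, array([0.3655, 0.2888, 0.0193]))]
[3.470000e-01 2.435000e-01 0.000000e+00 4.208863e+02 4.900000e+01]
top tin [(0.94, array([0.3622, 0.2879, 0.1106]))]
[3.63800e-01 2.85900e-01 0.00000e+00 1.77804e+01 3.82000e+02]
top mill [(0.63, array([0.6108, 0.1301, 0.0056]))]
[6.08200e-01 1.32200e-01 0.00000e+00 3.02627e+01 3.02000e+02]
top shaker [(0.61, array([ 0.5689, -0.1226,  0.0059]))]
[ 5.65100e-01 -1.24700e-01  0.00000e+00  3.98314e+01  1.78000e+02]
top cup [(0.58, array([ 5.828e-01,  2.800e-03, -4.000e-04]))]
[5.87100e-01 2.60000e-03 0.00000e+00 2.48314e+01 3.38000e+02]
top brine_bottle [(0.59, array([ 0.4186,  0.1293, -0.0009]))]
[4.122000e-01 1.279000e-01 0.000000e+00 1.357804e+02 3.350000e+02]
side round_board [(0.84, array([ 3.628e-01,  2.863e-01, -2.000e-04]))]
[3.614000e-01 2.893000e-01 0.000000e+00 3.005373e+02 3.880000e+02]
side jar [(0.58, array([0.3661, 0.2894, 0.0184]))]
[3.616000e-01 2.893000e-01 0.000000e+00 1.790196e+02 4.070000e+02]
side tin [(0.72, array([0.3647, 0.288 , 0.1072]))]
[  0.3616   0.2889   0.      30.4    267.    ]
side mill [(0.92, array([0.6065, 0.1344, 0.0092]))]
[6.10500e-01 1.38500e-01 0.00000e+00 8.44078e+01 3.64000e+02]
side shaker [(0.63, array([ 0.5657, -0.124 ,  0.0131]))]
[ 5.64600e-01 -1.22100e-01  0.00000e+00  3.88431e+01  2.51000e+02]
side cup [(0.79, array([ 0.5845,  0.0049, -0.0015]))]
[5.86900e-01 7.90000e-03 0.00000e+00 2.50392e+01 3.71000e+02]
side brine_bottle [(0.96, array([ 0.4171,  0.1288, -0.0037]))]
[4.209000e-01 1.335000e-01 0.000000e+00 1.796941e+02 6.260000e+02]
t 40.35 tcp [ 0.4287 -0.4365  0.2655] rot [-180.      0.    -89.77] F [ 0.   0.1 -1.3] w 0.0876 rad 0.612
roll to -90: 0.0040
```

View pics/side11.png

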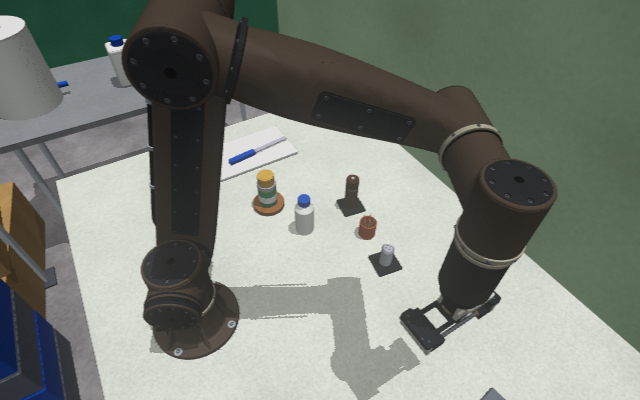

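View pics/top11.png

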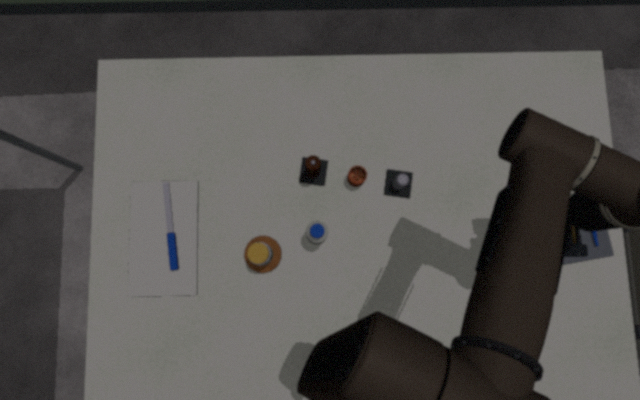

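```bash
python3 -c "
from plant import workorder
print(workorder.close_job())"; python3 d.py
```

```text
the job is handed in; nothing more can be done
None
the job is handed in; nothing more can be done
```

The tasting counter is laid out and the job is handed in, at about 40 s of the 118 s allowed. I worked in the order asked, checked contact by force before each release, and moved the empty gripper clear.

**Last checks, from both cameras:**
- **Jar and tin:** by the fits made just after placing, the jar is within about 1–2 mm of the board's middle. By the last tin fits, the tin is about 1 mm from the jar's axis in the top camera and 2.5 mm in the side camera.
- **Mill and shaker:** each is within about 3 mm of its tile's middle.
- **Cup:** it is within about 2–3 mm of the midpoint between the tiles.
- **Bystanders:** the knife looks unmoved in the pictures. The bottle's position reads the same as at the start, within measuring error.

**Where checks disagreed:**
- The two cameras differ by about 3–5 mm in y throughout, so I used their average and compared offsets within each camera.
- In the final pictures the jar and board are mostly hidden under the tin, so their outline fits were poor. I relied on the earlier fits and the detector positions there.
- The last side-camera outline fit for the mill was also poor, about 5 mm off. The detector reading, the top camera fit and an earlier side camera fit all put it within about 3 mm.

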